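# Fit the test-point template over its two pins and latch it

## Task

Lift the test-point template by its bridge handle, set both its holes over the two upright pins of the sample fixture, feeling gently for the pins, and lower it until it lies flat and fully home on the pin collars with its handle upward. Then slide the fixture's latch all the way in over the template's edge, let go and leave the other things on the bench where they are.

Things in the scene. Friction and masses are not known exactly. Their poses are not given: they have to be found in the camera images.
- template: Loose flat steel plate, 84 (x) x 130 (y) x 6 mm, 0.24 to 0.39 kg, with a 50 mm square window in the middle and two through holes of 13.6 mm diameter at x = 0, y = +52 and -52 mm. Origin: centre of the underside, z up. Starts flat on the bench, handle up, y axis pointing roughly to the robot or away. Half a turn leaves it the same: it fits either way round.
- template_handle (a point): Centre of the template's dark bridge handle, 32 mm above the plate's underside, axes as the plate's: a bar 14 mm thick (x), 74 mm long (y), 18 mm high, on two posts at y = +32 and -32 mm.
- fixture: Sample fixture fixed to the bench: dark steel slab, 150 (x, from -100 to +50 mm) x 150 (y) x 10 mm. Origin: on the bench, under the middle of the pin area. Two guides along y hold an aluminium carriage with a round steel sample (44 mm diameter, top at z = 38 mm) between two upright pins 104 mm apart along y. The carriage is clamped immovably but not always centred.
- seat_mid (a point): Point of the fixture at seat height (z = 42 mm), axes as the fixture's. Midpoint of the pins: x = 0 and anywhere from y = -12 to +12 mm from here; no pose tells where, see or feel. Pins: 12 mm diameter, from a 22 mm collar with its top at z = 42 mm (the template's seat) to a tip at z = 64 mm; last 2.5 mm taper to 9.5 mm. Press gently, well under 20 N.
- latch_grip (a point): Centre of the latch's black upright grip, 18 (x) x 14 (y) x 30 mm (z = 56 to 86 mm), axes as the fixture's, at fixture x = -82 mm plus the latch joint, y = 0 (robot's side). Under it a steel tongue, 30 mm wide, z = 50 to 56 mm, ends at fixture x = -54 mm plus the joint; it passes 2 mm above the plate of a template that is home and is blocked by one that is not.
- latch (a joint): Travel of the latch along the fixture's +x (away from the robot), 0 = fully out, 0.026 m = against its stop, fully in over the template's edge. It slides with 3 to 4 N of friction and stays where it is left. Starts out, 0 to 0.004 m.
- screwdriver: Bystander: screwdriver, 194 mm long, lying near the front of the bench at the left. Leave alone.
- flat_file: Bystander: flat file with handle, 206 mm long, lying at the front edge at the left. Leave alone.
- caliper: Bystander: caliper, 216 mm long, lying in front of the fixture. Leave alone.
- pen_1: Bystander: pen, 135 mm long, lying at the front to the right of the fixture. Leave alone.
- test_block_0: Bystander: round steel test block, 60 mm diameter, 15 mm high, at the front right. Leave alone.

How it is judged:
By the outcome, as a careful person would: the job done as asked, in the order asked, and still so for the second after the job is handed in, with the robot touching nothing.
It also fails if it takes over 72 s, if anything falls off the work surface, if the arm or the gripper's body presses on something with over 40 N, if the wrist force passes 120 N, or if a joint passes its speed limit or range.

## Robot

A 6-joint arm with a two-finger parallel gripper is mounted at the origin on a cart in front of the work surface, level with it; the furniture and walls round the work are solid. World frame = base frame: x ahead of the robot, y to its left, z up, the work surface at z = 0. Lengths are in mm, angles in degrees, forces in N, time in s.
With the tool pointing down it reaches from about 350 to 850 mm from the base axis. Payload 8.1 kg.
Tool frame: the origin (TCP) lies midway between the tips of the shut fingers; the grasp point (between the pads) lies 19 mm behind it; z points along the fingers, y is the line along which they close (so a half turn about z gives the same grasp; the last joint's range is limited). The gripper opens to 85 mm and grips with 20 to 120 N. Pads are 22 mm wide; open, the fingers measure 114 mm over their backs; the gripper's body (76 mm by 85 mm) begins 54 mm behind the grasp point. The pads swing forward as they close: fully open they stand 13 mm farther back than shut.
Start: joints at [-77.315, 7.471, 85.268, -0, 87.261, -4.893], TCP at [181.226, -571.981, 231.292] pointing down, gripper open.
Joint ranges: [-169.43, 169.43], [-51.17, 129.36], [1.28, 143.12], [-76.62, 256.62], [0, 156.53], [-152.29, 152.29]. Speed limits (degrees/s): [136.94, 136.94, 159.86, 180, 180, 180].

## Interface

Orientations are given as [roll, pitch, yaw] about the fixed x, y, z axes, in that order (R = Rz(yaw) Ry(pitch) Rx(roll)).
In Python, from bench import r gives the robot as it stands. The module is installed in compiled form; this text tells all that it offers.
- The arm moves only by the tool jog_arm, never from a script. Its argument "rows" is a list of rows, each a list of 2 entries, a list of its own where there are three numbers: the shift along the tool's x, y, z in mm, then the turn, a rotation vector about the tool's x, y, z in rad. A call has 1 to 10 rows; each row is the pose to reach, as a shift and turn from the pose commanded when the call began, along the tool's axes at that moment; what a row does not reach only later rows make up. A row lasts 1/10 s, in which the tool goes at most 50 mm and 8.59 degrees, less where a joint would pass 70% of its speed; a pose out of reach is approached as far as the arm can. A call with a gripper value outside its range is refused whole. "grip" is the finger opening in mm, from 0 to 85.4, set as the call begins (left out, the last holds). The fingers move at their own pace and stop on an object; "force" is the grip in N (left out, the last holds). Time passes only in rows, so rows that repeat a pose let the fingers close. It gives the time, the measured TCP pose, the force, the opening and the grip force at its end, in the units of the state.
- r.sense(): the state, without advancing time (a new reading comes with each control period).
- r.snapshot(name): name is "scene" or "top" or "wrist"; returns (picture, depth): 400x640x3 uint8, blue, green, red; 400x640 float32, mm along the optical axis (not along the pixel's ray), 0 where there is no reading.
- r.camera_params(name): a dict with "fx", "fy", "cx", "cy" (pixels), "pose" (4x4, takes a point from camera to world coordinates); the wrist camera has in their place "tool_from_camera" (4x4, takes a point from camera to tool coordinates, whose origin is the TCP and whose axes are the flange's). Camera axes: x right, y down, z forward; pixel columns grow to the right and rows downward; lengths in mm; the calibration is good to about 2 mm. The wrist camera is an equidistant fisheye: a pixel r from the principal point sees the ray r / f radians off the axis. A picture is of the moment at which its call begins: read the wrist's pose just before it. camera_params takes no time and is no camera call.
- r.hand_in(): hands the job in; it is judged then, once.
The state is a dict: "time": time; "joint_pos": joint angles; "qd": joint speeds; "joint_efforts": joint torques, N m; "tool_pos": TCP position; "tcp_rot": TCP orientation; "ft_force": force on the tool from outside, world axes, zero at the start; "wrist_torque": the same for the moment, N m; "finger_gap": finger opening in mm; "grip_force": force on a finger pad.
Only numpy, scipy, OpenCV 4.12 (cv2) and the standard library are available. Lean on these libraries where they do the work, as an engineer would, in place of code of your own. Each camera call takes 0.05 s, during which the arm holds its last target. There are 200 camera calls.

## Working session

There is one attempt and no reset: what is moved stays moved. The work goes in short steps, Python scripts to look and compute and a tool call to move; the robot and the scene stay as the last step left them, time stands still between calls to the robot, and variables do not carry over. Pictures are saved under pics/ and viewed, at most 10 in all, crops included, and the job is handed in when it is done.

Besides the shell and the picture viewer there is one more tool, called after "Request:" as a command line: name --argument value ..., lists and objects as JSON in quotes. jog_arm: Moves the arm, as the interface text tells. Its arguments: {"type":"object","properties":{"rows":{"type":"array"},"grip":{"type":"number"},"force":{"type":"number"}},"required":["rows"]}

```bash
mkdir -p pics; ls; python3 - <<'E'
from bench import r
import cv2,numpy as np
s=r.sense(); print(s)
for n in("scene","top"):
    im,d=r.snapshot(n); cv2.imwrite(f"pics/{n}0.png",im); np.save(f"{n}0.npy",d)
    print(n,r.camera_params(n))
print(r.camera_params("wrist"))
E
```

```text
pics
{'time': 0.0, 'joint_pos': array([-7.73167812e+01,  7.51554702e+00,  8.53313987e+01,  1.04622484e-04,
        8.72609205e+01, -4.89121654e+00]), 'qd': array([ 0.0065755 ,  0.01559738,  0.08365964, -0.02528526, -0.15152502,
       -0.00036988]), 'joint_efforts': array([ 8.17816835e-04, -5.69401288e+01, -5.00549877e+01, -2.55019977e-04,
        1.50537933e-02,  3.18069078e-05]), 'tool_pos': array([ 181.08318111, -571.43202262,  230.2195419 ]), 'tcp_rot': array([-1.79892536e+02, -9.30123163e-03,  1.75744215e+01]), 'ft_force': array([-0.47879239, -0.04053882, -0.2856805 ]), 'wrist_torque': array([-0.00947717,  0.01143141, -0.05241051]), 'grip_force': 0.0, 'finger_gap': 85.30786218810466}
scene {'fx': 447.13160324301543, 'fy': 447.13160324301543, 'cx': 320.8190455139756, 'cy': 195.73485996275227, 'pose': array([[-8.70285651e-01, -3.80525218e-01,  3.12735421e-01,
         1.47689158e+02],
       [-4.92525332e-01,  6.78325510e-01, -5.45246091e-01,
         5.57804895e+02],
       [-4.65652641e-03, -6.28549967e-01, -7.77755268e-01,
         8.37052975e+02],
       [ 0.00000000e+00,  0.0
[... 277 characters left out ...]
1,  1.98662405e-02, -1.30111229e-02,
         3.10620420e+00],
       [ 1.13071410e-02, -8.35986389e-02, -9.96435355e-01,
         1.02651501e+03],
       [ 0.00000000e+00,  0.00000000e+00,  0.00000000e+00,
         1.00000000e+00]])}
{'fx': 309.70691628693146, 'fy': 309.70691628693146, 'cx': 320.5905691236557, 'cy': 202.44687237610992, 'tool_from_camera': array([[-4.19944079e-04, -9.46424277e-01, -3.22925550e-01,
         8.25543466e+01],
       [ 9.99999842e-01, -5.18006779e-04,  2.17728760e-04,
        -9.07492771e-01],
       [-3.73341408e-04, -3.22925407e-01,  9.46424346e-01,
        -1.42936415e+02],
       [ 0.00000000e+00,  0.00000000e+00,  0.00000000e+00,
         1.00000000e+00]])}
```

View pics/top0.png

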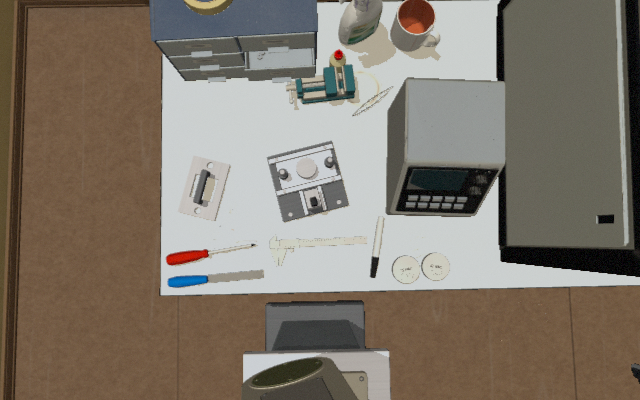

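View pics/scene0.png

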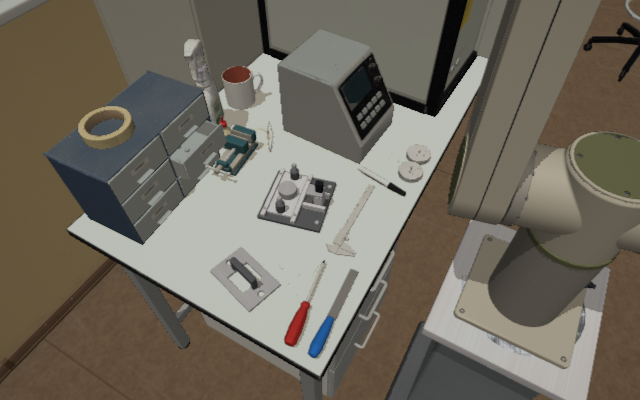

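The top view shows the template at about (204,188), its dark handle at (202,186), the fixture around (307,180), pins near (283,174) and (331,161), and the latch grip at (313,201). The scene view agrees. Next I'll measure them.

```bash
cat > h.py <<'E'
import numpy as np,cv2
from bench import r
def ray(name,uv,z):
    "pixels -> world points on plane z (perspective cameras)"
    c=r.camera_params(name); uv=np.atleast_2d(uv).astype(float); P=c["pose"]
    d=np.c_[(uv[:,0]-c["cx"])/c["fx"],(uv[:,1]-c["cy"])/c["fy"],np.ones(len(uv))]@P[:3,:3].T
    return P[:3,3]+d*((z-P[2,3])/d[:,2])[:,None]
def cloud(name,dep):
    c=r.camera_params(name); v,u=np.indices(dep.shape)
    p=np.stack([(u-c["cx"])/c["fx"]*dep,(v-c["cy"])/c["fy"]*dep,dep],-1)
    return p@c["pose"][:3,:3].T+c["pose"][:3,3]
E
python3 - <<'E'
from h import *
im=cv2.imread("pics/top0.png"); d=np.load("top0.npy"); W=cloud("top",d)
g=im.max(2)
def box(mask,x0,y0,x1,y1):
    m=np.zeros_like(mask);m[y0:y1,x0:x1]=mask[y0:y1,x0:x1];return m
def comps(m,z,amin):
    n,l,st,ce=cv2.connectedComponentsWithStats(m.astype(np.uint8))
    for i in range(1,n):
        if st[i,4]>=amin:
            vu=np.argwhere(l==i)[:,::-1]; rc=cv2.minAreaRect(vu.astype(np.float32)); 
            b=ray("top",cv2.boxPoints(rc),z)[:,:2]
            print(ce[i].round(1),st[i,4],"ctr",ray("top",rc[0],z)[0,:2].round(1),"mean",ray("top",ce[i],z)[0,:2].round(1),"box",b.round(0).tolist(),"medz",np.median(W[...,2][l==i]).round(1),np.percentile(W[...,2][l==i],95).round(1))
print("bench z",np.median(W[210:230,370:372,2]))
print("handle"); comps(box(g<110,170,145,240,230),41,20)
print("template plate"); comps(box((g<222)|(W[...,2]>4),172,148,236,226),6,100)
print("fixture low dark"); comps(box(g<120,260,135,352,226),10,15)
print("high things"); comps(box(W[...,2]>50,260,135,352,226),64,5)
cv2.imwrite("pics/topcrop.png",cv2.resize(im[135:230,170:360],None,fx=4,fy=4,interpolation=cv2.INTER_CUBIC))
E
```

```text
bench z 0.7896698257628714
handle
[201.2 186.7] 251 ctr [509.8 237.7] mean [509.8 239.1] box [[478.0, 257.0], [548.0, 237.0], [542.0, 219.0], [472.0, 238.0]] medz 40.1 44.0
template plate
[203.5 186.5] 4992 ctr [514.5 242.3] mean [514.5 242.3] box [[602.0, 312.0], [600.0, 172.0], [428.0, 173.0], [431.0, 312.0]] medz 1.8 35.1
fixture low dark
[300.8 149.5] 144 ctr [592.4  27.3] mean [592.7  24.9] box [[579.0, 99.0], [612.0, -44.0], [606.0, -45.0], [573.0, 98.0]] medz 10.1 12.9
[332.4 161.8] 147 ctr [563.  -41.1] mean [563.7 -44.9] box [[589.0, -20.0], [596.0, -48.0], [537.0, -62.0], [530.0, -35.0]] medz 12.3 59.5
[277.4 175.9] 232 ctr [536.   72.6] mean [534.4  78. ] box [[562.0, 96.0], [570.0, 63.0], [510.0, 49.0], [502.0, 82.0]] medz 11.3 45.7
[312.6 200.5] 1388 ctr [478.9   1. ] mean [478.1   1. ] box [[491.0, 80.0], [526.0, -65.0], [467.0, -78.0], [432.0, 66.0]] medz 10.5 56.2
high things
[329.2 159.8] 31 ctr [558.5 -36.2] mean [559.  -35.6] box [[565.0, -31.0], [565.0, -42.0], [552.0, -41.0], [552.0, -31.0]] medz 63.2 66.4
[281.7 171.9] 29 ctr [534.3  64.7] mean [535.   64.9] box [[535.0, 73.0], [542.0, 65.0], [534.0, 57.0], [526.0, 64.0]] medz 62.8 66.0
[312.1 197.9] 255 ctr [478.7   2. ] mean [478.9   2. ] box [[494.0, 21.0], [501.0, -8.0], [464.0, -17.0], [457.0, 12.0]] medz 57.0 86.7
```

View pics/topcrop.png

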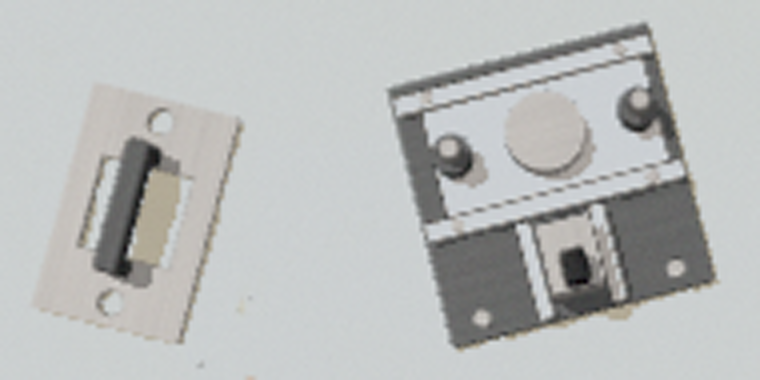

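The crop shows holes at about (209.7,165.2) and (197.5,210.5), pins at (283,172) and (329,160), and the latch grip on the robot's side, with no surprises. Next: refine the poses and check obstacle heights along the path.

```bash
cat >> h.py <<'E'
from scipy.spatial.transform import Rotation as Ro
def goto(x,y,z,yaw):
    "prints shift (tool axes, mm) and rotvec (rad) to a pointing-down pose"
    s=r.sense(); R=Ro.from_euler("xyz",s["tcp_rot"],degrees=True)
    T=Ro.from_euler("xyz",[180,0,yaw],degrees=True)
    print("t",round(s["time"],2),"pos",s["tool_pos"].round(1),"rpy",s["tcp_rot"].round(2),"F",s["ft_force"].round(1),"gap",round(s["finger_gap"],1))
    print("shift",R.inv().apply(np.array([x,y,z])-s["tool_pos"]).round(1),"turn",(R.inv()*T).as_rotvec().round(3))
E
python3 - <<'E'
from h import *
W=cloud("top",np.load("top0.npy"))
h=ray("top",[[209.75,165.25],[197.5,210.5]],6)[:,:2]; dv=h[0]-h[1]
print("holes",h.round(1),"mid",h.mean(0).round(1),"dist",np.hypot(*dv).round(1),"axis",np.degrees(np.arctan2(dv[1],dv[0])).round(1))
for nm in("top","scene"):
    W=cloud(nm,np.load(nm+"0.npy"));P=W.reshape(-1,3)
    m=(abs(P[:,0]-510)<60)&(abs(P[:,1]-238)<60)&(P[:,2]>34)&(P[:,2]<50); p=P[m]
    (c,wh,a)=cv2.minAreaRect(p[:,:2].astype(np.float32)); u=np.linalg.svd(p[:,:2]-p[:,:2].mean(0),full_matrices=False)[2][0]
    print(nm,"handle",np.round(c,1),p.mean(0).round(1),np.round(wh,1),"axis",np.degrees(np.arctan2(u[1],u[0])).round(1),len(p))
    for k,cc in (("pinL",(535,65)),("pinR",(559,-36)),("latch",(476,2))):
        z0=80 if k=="latch" else 58
        m=(np.hypot(P[:,0]-cc[0],P[:,1]-cc[1])<22)&(P[:,2]>z0)&(P[:,2]<95);p=P[m]
        if len(p):print(nm,k,p.mean(0).round(1),((p.max(0)+p.min(0))/2).round(1),len(p))
    for x0,x1,y0,y1 in((250,700,-420,-140),(150,500,-1000,-420),(350,450,-140,300)):
        m=(P[:,0]>x0)&(P[:,0]<x1)&(P[:,1]>y0)&(P[:,1]<y1)&(P[:,2]>60);p=P[m]
        if len(p):print(nm,"obst",p.min(0).round(0),p.max(0).round(0))
goto(350,-350,300,90)
E
```

```text
holes [[561.8 228.5]
 [461.4 255.6]] mid [511.6 242. ] dist 104.1 axis -15.1
top handle [512.3 242.5] [511.8 241.6  40.5] [14.7 73.6] axis 164.9 241
top pinL [535.9  65.2  63.1] [536.3  65.3  62.6] 25
top pinR [560.  -36.   63.3] [559.9 -36.3  62.9] 26
top latch [ 4.706e+02 -4.000e-01  8.550e+01] [470.6  -0.7  85.2] 59
top obst [ 337. -420.   60.] [ 700. -158.  466.]
top obst [ 157. -527.  246.] [ 178. -496.  300.]
top obst [ 390.    3. 1027.] [ 390.    3. 1027.]
scene handle [512.7 243.4] [511.6 244.9  41.4] [15.  73.1] axis 165.2 240
scene pinL [537.3  67.1  63.3] [538.7  66.6  63.4] 27
scene pinR [561.3 -34.1  63.8] [562.1 -34.6  63. ] 20
scene latch [472.    2.2  86.2] [4.727e+02 1.000e-01 8.500e+01] 47
scene obst [ 338. -420.   60.] [ 700. -155.  355.]
scene obst [ 290. -722.   60.] [ 350. -421.  318.]
t 0.1 pos [ 181.1 -571.5  230.3] rpy [-1.799e+02 -1.000e-02  1.758e+01] F [ 0.6 -0.2  0.5] gap 85.5
shift [ 227.9 -160.3  -69.4] turn [-1.000e-03 -1.000e-03 -1.264e+00]
```

```bash
python3 - <<'E'
from h import *
P=np.vstack([cloud(n,np.load(n+"0.npy")).reshape(-1,3) for n in("top","scene")])
for y in range(-560,0,40):
    m=(P[:,1]>y)&(P[:,1]<=y+40)&(P[:,0]>230)&(P[:,0]<800)
    q=P[m&(P[:,2]>40)&(P[:,2]<600)]
    if len(q)>5: print(y,"xmin",np.sort(q[:,0])[3].round(),"zmax",np.sort(q[:,2])[-3].round(), "xmin>250:",q[q[:,2]>150][:,0].min().round() if (q[:,2]>150).any() else None)
E
```

```text
-560 xmin 333.0 zmax 290.0 xmin>250: 345.0
-520 xmin 335.0 zmax 311.0 xmin>250: 345.0
-480 xmin 337.0 zmax 312.0 xmin>250: 345.0
-440 xmin 337.0 zmax 466.0 xmin>250: 337.0
-400 xmin 338.0 zmax 459.0 xmin>250: 338.0
-360 xmin 435.0 zmax 225.0 xmin>250: 478.0
-320 xmin 436.0 zmax 225.0 xmin>250: 466.0
-280 xmin 438.0 zmax 225.0 xmin>250: 480.0
-240 xmin 440.0 zmax 225.0 xmin>250: 482.0
-200 xmin 442.0 zmax 225.0 xmin>250: 484.0
-160 xmin 447.0 zmax 205.0 xmin>250: 493.0
-120 xmin 710.0 zmax 60.0 xmin>250: None
-80 xmin 556.0 zmax 100.0 xmin>250: None
-40 xmin 463.0 zmax 221.0 xmin>250: 768.0
```

Request:
jog_arm --rows '[[[119.5,-215,-30],[0,0,-1.43]],[[119.5,-215,-30],[0,0,-1.43]],[[119.5,-215,-30],[0,0,-1.43]],[[119.5,-215,-30],[0,0,-1.43]],[[119.5,-215,-30],[0,0,-1.43]],[[119.5,-215,-30],[0,0,-1.43]],[[119.5,-215,-30],[0,0,-1.43]],[[119.5,-215,-30],[0,0,-1.43]],[[119.5,-215,-30],[0,0,-1.43]],[[119.5,-215,-30],[0,0,-1.43]]]' --grip 55

```text
time: 1.1
tool_pos: [230.1, -330.6, 261.0]
tcp_rot: [-180.0, -0.0, 99.9]
ft_force: [-0.7, 0.0, -0.1]
finger_gap: 54.5
grip_force: 0.0
```

```bash
python3 -c "
from h import *
goto(400,0,260,130);goto(512,243,160,165)"
```

```text
t 1.1 pos [ 230.1 -330.6  261. ] rpy [-1.7999e+02 -3.0000e-02  9.9860e+01] F [-0.7  0.  -0.1] gap 54.5
shift [296.7 224.    1.1] turn [-0.    -0.001 -0.526]
t 1.1 pos [ 230.1 -330.6  261. ] rpy [-1.7999e+02 -3.0000e-02  9.9860e+01] F [-0.7  0.  -0.1] gap 54.5
shift [516.9 375.9 101.2] turn [ 0.000e+00 -1.000e-03 -1.137e+00]
```

Request:
jog_arm --rows '[[[296.7,224,1],[0,0,-0.526]],[[296.7,224,1],[0,0,-0.526]],[[296.7,224,1],[0,0,-0.526]],[[296.7,224,1],[0,0,-0.526]],[[296.7,224,1],[0,0,-0.526]],[[296.7,224,1],[0,0,-0.526]],[[296.7,224,1],[0,0,-0.526]],[[516.9,375.9,101],[0,0,-1.137]],[[516.9,375.9,101],[0,0,-1.137]],[[516.9,375.9,101],[0,0,-1.137]]]'

```text
time: 2.1
tool_pos: [452.9, 109.8, 210.6]
tcp_rot: [180.0, 0.0, 155.8]
ft_force: [1.8, -2.1, 0.8]
finger_gap: 54.7
grip_force: 0.0
```

```bash
python3 -c "
from h import *
goto(512,243,160,165)"
```

```text
t 2.1 pos [452.9 109.8 210.6] rpy [1.7999e+02 2.0000e-02 1.5582e+02] F [ 1.8 -2.1  0.8] gap 54.7
shift [  0.6 145.7  50.6] turn [ 0.    0.   -0.16]
```

Request:
jog_arm --rows '[[[0,142,50],[0,0,-0.16]],[[0,142,50],[0,0,-0.16]],[[0,142,50],[0,0,-0.16]],[[0,142,50],[0,0,-0.16]],[[0,142,50],[0,0,-0.16]],[[0,142,50],[0,0,-0.16]]]'

```text
time: 2.7
tool_pos: [511.6, 236.1, 161.8]
tcp_rot: [-180.0, 0.0, 164.6]
ft_force: [0.2, 0.4, -0.4]
finger_gap: 55.0
grip_force: 0.0
```

```bash
cat >> h.py <<'E'
def fish(uv,s,z):
    "wrist pixels -> world points on plane z, for tool pose in state s"
    c=r.camera_params("wrist"); uv=np.atleast_2d(uv).astype(float)
    a=np.c_[(uv[:,0]-c["cx"])/c["fx"],(uv[:,1]-c["cy"])/c["fy"]]; th=np.linalg.norm(a,axis=1)+1e-9
    d=np.c_[a*(np.sin(th)/th)[:,None],np.cos(th)]
    R=Ro.from_euler("xyz",s["tcp_rot"],degrees=True).as_matrix(); M=c["tool_from_camera"]
    d=d@(R@M[:3,:3]).T; o=s["tool_pos"]+R@M[:3,3]
    return o+d*((z-o[2])/d[:,2])[:,None]
E
python3 - <<'E'
from h import *
s=r.sense(); im,d=r.snapshot("wrist"); cv2.imwrite("pics/w1.png",im)
np.save("w1.npy",d); import pickle; pickle.dump(s,open("w1.pkl","wb"))
goto(512,243,160,165)
E
```

```text
t 2.75 pos [511.9 235.9 162.4] rpy [1.7996e+02 8.0000e-02 1.6455e+02] F [-0.6 -0.6 -0.2] gap 54.9
shift [1.8 6.9 2.4] turn [ 0.001  0.001 -0.008]
```

View pics/w1.png

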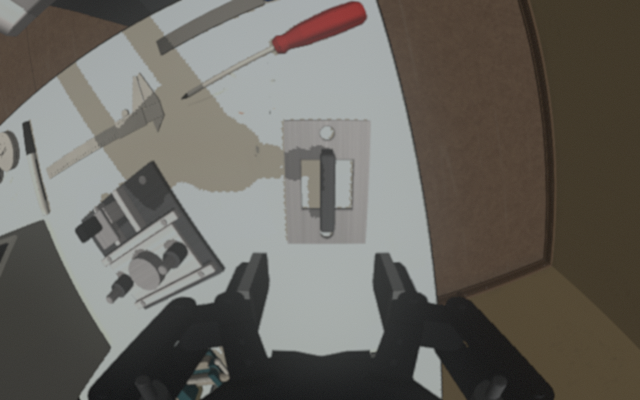

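The wrist view shows the template upright under the gripper, with the near hole at (327,132) and the handle's top edge running from about (327,150) to (327,237). I'll compute the handle from its mask.

```bash
python3 - <<'E'
from h import *
import pickle
s=pickle.load(open("w1.pkl","rb")); im=cv2.imread("pics/w1.png"); g=im.max(2)
print("hole",fish([327,132.5],s,6).round(1))
m=np.zeros_like(g); m[140:242,315:342]=(g[140:242,315:342]<95); n,l,st,ce=cv2.connectedComponentsWithStats(m); i=1+st[1:,4].argmax(); print(st[i])
vu=np.argwhere(l==i)[:,::-1]; p=fish(vu,s,41)[:,:2]
rc=cv2.minAreaRect(p.astype(np.float32)); u=np.linalg.svd(p-p.mean(0),full_matrices=False)[2][0]
print(rc,p.mean(0).round(1),np.degrees(np.arctan2(u[1],u[0])).round(1))
E
```

```text
hole [[461.9 256.4   6. ]]
[ 315  148   21   84 1214]
((508.2236328125, 242.31729125976562), (18.10943031311035, 76.96295166015625), 71.64903259277344) [507.7 243. ] -15.2
```

Request:
jog_arm --rows '[[[1.8,7,40],[0,0,-0.006]],[[1.8,7,75],[0,0,-0.006]],[[1.8,7,105],[0,0,-0.006]],[[1.8,7,130],[0,0,-0.006]],[[1.8,7,143],[0,0,-0.006]],[[1.8,7,148],[0,0,-0.006]],[[1.8,7,148],[0,0,-0.006]]]'

```text
time: 3.45
tool_pos: [512.3, 243.6, 14.2]
tcp_rot: [180.0, 0.0, 164.9]
ft_force: [-0.5, 0.6, 0.6]
finger_gap: 54.9
grip_force: 0.0
```

Request:
jog_arm --rows '[[[0,0,0],[0,0,0]],[[0,0,0],[0,0,0]],[[0,0,0],[0,0,0]],[[0,0,0],[0,0,0]],[[0,0,0],[0,0,0]],[[0,0,0],[0,0,0]]]' --grip 5 --force 60

```text
time: 4.05
tool_pos: [512.8, 244.3, 14.8]
tcp_rot: [179.9, 0.1, 165.0]
ft_force: [-0.9, -0.2, 6.1]
finger_gap: 12.9
grip_force: 59.9
```

Request:
jog_arm --rows '[[[0,0,-3],[0,0,0]],[[0,0,-12],[0,0,0]],[[0,0,-35],[0,0,0]],[[0,0,-65],[0,0,0]],[[0,0,-95],[0,0,0]],[[0,0,-115],[0,0,0]],[[0,0,-120],[0,0,0]],[[0,0,-120],[0,0,0]]]'

```text
time: 4.85
tool_pos: [512.1, 244.1, 134.1]
tcp_rot: [180.0, 0.1, 164.9]
ft_force: [0.0, -0.1, -4.1]
finger_gap: 12.9
grip_force: 58.9
```

```bash
python3 -c "
from h import *
goto(548.5,15.5,130,103.3)"
```

```text
t 4.85 pos [512.1 244.1 134.1] rpy [1.7995e+02 7.0000e-02 1.6495e+02] F [ 0.  -0.1 -4.1] gap 12.9
shift [ -94.5 -211.4    4. ] turn [1.000e-03 1.000e-03 1.076e+00]
```

Request:
jog_arm --rows '[[[-4,-9,0],[0,0,0.05]],[[-13,-29,0],[0,0,0.16]],[[-25,-56,0],[0,0,0.29]],[[-38,-85,0],[0,0,0.43]],[[-51,-114,0],[0,0,0.57]],[[-64,-143,0],[0,0,0.71]],[[-76,-170,0],[0,0,0.85]],[[-86,-192,0],[0,0,0.97]],[[-92,-206,0],[0,0,1.05]],[[-94.5,-211.4,0],[0,0,1.077]]]'

```text
time: 5.85
tool_pos: [546.8, 13.8, 131.1]
tcp_rot: [-179.8, -0.0, 103.0]
ft_force: [-0.3, -0.4, -3.4]
finger_gap: 13.0
grip_force: 58.9
```

Request:
jog_arm --rows '[[[0,0,0],[0,0,0]],[[0,0,0],[0,0,0]]]'

```text
time: 6.05
tool_pos: [547.4, 16.0, 132.4]
tcp_rot: [-179.9, -0.1, 103.4]
ft_force: [-0.7, -0.1, -4.1]
finger_gap: 13.4
grip_force: 58.9
```

```bash
python3 - <<'E'
from h import *
s=r.sense(); im,d=r.snapshot("wrist"); cv2.imwrite("pics/w2.png",im); np.save("w2.npy",d)
import pickle; pickle.dump(s,open("w2.pkl","wb"))
goto(548.5,15.5,130,103.3)
E
```

```text
t 6.1 pos [547.6  16.2 132.7] rpy [-1.7995e+02 -4.0000e-02  1.0337e+02] F [-0.1 -0.3 -4.2] gap 13.2
shift [-0.9  0.7  2.7] turn [-0.001 -0.001  0.001]
```

View pics/w2.png

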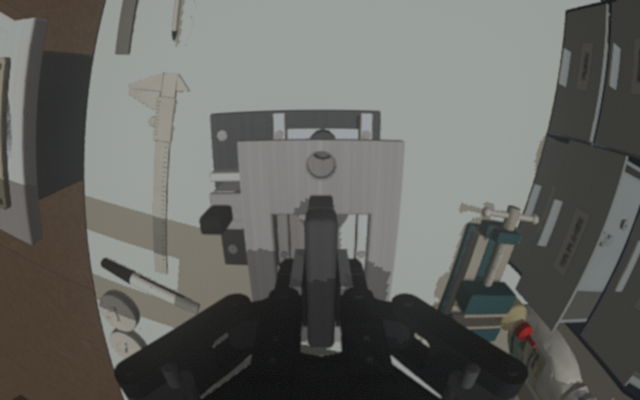

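The held template hangs level. The near hole is at (321,164), the plate's top edge runs from (238,142) to (404,141), and the left pin's dark tip shows just beyond the edge at (322,135). A closer crop should give the hole centre.

```bash
python3 - <<'E'
from h import *
import pickle
im=cv2.imread("pics/w2.png"); cv2.imwrite("pics/w2c.png",cv2.resize(im[110:200,230:410],None,fx=4,fy=4,interpolation=cv2.INTER_CUBIC))
s=pickle.load(open("w2.pkl","rb")); d=np.load("w2.npy")
R=Ro.from_euler("xyz",s["tcp_rot"],degrees=True)
c=r.camera_params("wrist")
for z in(118.5,124.2):
  print(z,R.inv().apply(fish([[321,164],[238,142],[404,141]],s,z)-s["tool_pos"]).round(1))
# project pin tip guess into wrist
def proj(p):
    q=R.inv().apply(np.array(p,float)-s["tool_pos"]); M=c["tool_from_camera"]; q=M[:3,:3].T@(q-M[:3,3])
    th=np.arctan2(np.hypot(*q[:2]),q[2]); return (np.array([c["cx"],c["cy"]])+c["fx"]*th*q[:2]/np.hypot(*q[:2])).round(1)
print("pinL tip proj",proj([536.5,66,64]),proj([536.5,66,42]))
E
```

```text
118.5 [[ 51.4  -0.5  13.9]
 [ 63.7 -43.6  14. ]
 [ 64.2  42.6  13.9]]
124.2 [[ 52.6  -0.5   8.2]
 [ 64.4 -42.1   8.3]
 [ 64.9  41.    8.2]]
pinL tip proj [323.1 148.4] [322.9 144. ]
```

View pics/w2c.png

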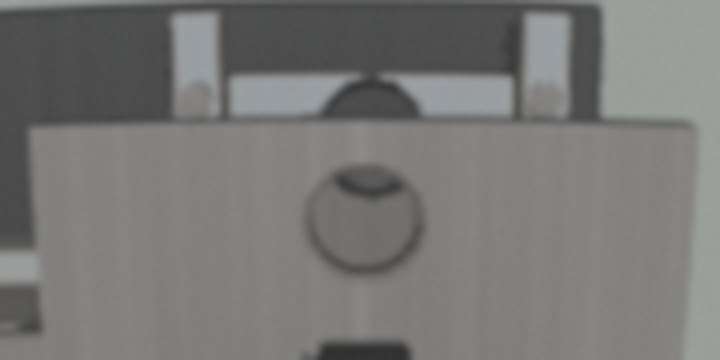

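The hole fits at tool (52.6, -0.5), and the left pin's collar matches (536.5, 66) to within 1 mm. Moving down to just above the pin tips.

```bash
python3 -c "
from h import *
goto(549,15.6,84,103.35)"
```

```text
t 6.1 pos [547.6  16.2 132.7] rpy [-1.7995e+02 -4.0000e-02  1.0337e+02] F [-0.1 -0.3 -4.2] gap 13.2
shift [-0.9  1.3 48.7] turn [-0.001 -0.001  0.   ]
```

Request:
jog_arm --rows '[[[-0.9,1.3,4],[0,0,0]],[[-0.9,1.3,14],[0,0,0]],[[-0.9,1.3,26],[0,0,0]],[[-0.9,1.3,38],[0,0,0]],[[-0.9,1.3,46],[0,0,0]],[[-0.9,1.3,49],[0,0,0]],[[-0.9,1.3,49],[0,0,0]],[[-0.9,1.3,49],[0,0,0]],[[-0.9,1.3,49],[0,0,0]]]'

```text
time: 7.0
tool_pos: [550.1, 14.6, 85.1]
tcp_rot: [179.9, 0.0, 103.2]
ft_force: [0.5, 0.6, -4.5]
finger_gap: 13.1
grip_force: 58.8
```

```bash
python3 -c "
from h import *
goto(549,15.6,80,103.35)
for n in('scene',):
    im,d=r.snapshot(n); cv2.imwrite('pics/s3.png',cv2.resize(im[150:260,240:380],None,fx=5,fy=5,interpolation=cv2.INTER_CUBIC))
goto(549,15.6,80,103.35)
"
```

```text
t 7.0 pos [550.1  14.6  85.1] rpy [1.7993e+02 2.0000e-02 1.0323e+02] F [ 0.5  0.6 -4.5] gap 13.1
shift [ 1.2 -0.9  5.1] turn [ 0.001  0.    -0.002]
t 7.05 pos [550.1  14.6  85. ] rpy [1.7993e+02 2.0000e-02 1.0323e+02] F [ 0.2 -0.4 -3.6] gap 13.3
shift [ 1.2 -0.8  5. ] turn [ 0.001  0.    -0.002]
```

View pics/s3.png

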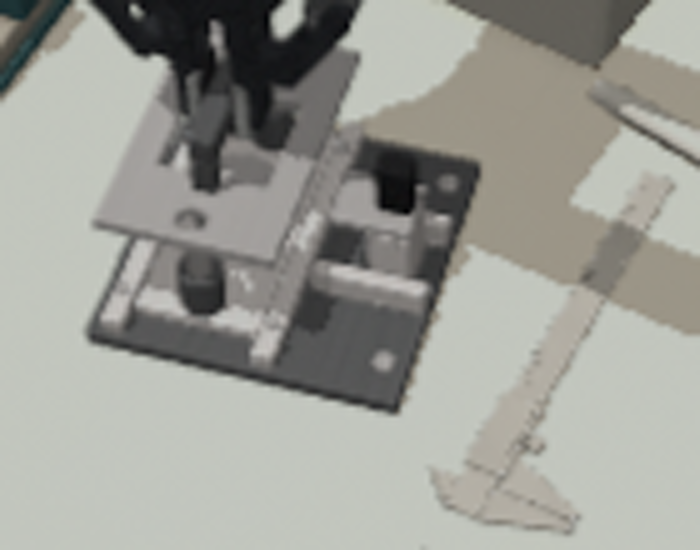

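The scene crop shows the plate level just above the fixture, with the near pin directly under the hole. Trimming by 1 mm and feeling downward.

Request:
jog_arm --rows '[[[1,-0.8,0],[0,0,0]],[[1,-0.8,1],[0,0,0]],[[1,-0.8,2.5],[0,0,0]],[[1,-0.8,4],[0,0,0]],[[1,-0.8,5.5],[0,0,0]],[[1,-0.8,6.5],[0,0,0]],[[1,-0.8,7],[0,0,0]],[[1,-0.8,7],[0,0,0]]]'

```text
time: 7.85
tool_pos: [548.5, 15.5, 77.2]
tcp_rot: [-180.0, -0.0, 103.2]
ft_force: [-0.4, -0.6, -2.8]
finger_gap: 13.3
grip_force: 58.9
```

```bash
python3 -c "
from h import *
goto(549,15.6,75,103.35);print(r.sense()['wrist_torque'])"
```

```text
t 7.85 pos [548.5  15.5  77.2] rpy [-179.99   -0.    103.23] F [-0.4 -0.6 -2.8] gap 13.3
shift [-0.   0.6  2.2] turn [-0.    -0.    -0.002]
[ 0.01051059 -0.01897803 -0.01129577]
```

Request:
jog_arm --rows '[[[0,0,0.7],[0,0,0]],[[0,0,1.4],[0,0,0]],[[0,0,2],[0,0,0]],[[0,0,2.5],[0,0,0]]]'

```text
time: 8.25
tool_pos: [548.6, 15.4, 74.8]
tcp_rot: [180.0, 0.0, 103.2]
ft_force: [1.0, -0.8, -3.1]
finger_gap: 13.1
grip_force: 58.9
```

Request:
jog_arm --rows '[[[0,0,0.7],[0,0,0]],[[0,0,1.4],[0,0,0]],[[0,0,2],[0,0,0]],[[0,0,2],[0,0,0]]]'

```text
time: 8.65
tool_pos: [548.6, 15.5, 72.8]
tcp_rot: [180.0, 0.0, 103.2]
ft_force: [0.5, -0.2, -3.6]
finger_gap: 12.8
grip_force: 58.9
```

Both holes have passed the tips with no resistance. Lowering further.

Request:
jog_arm --rows '[[[0,0,1],[0,0,0]],[[0,0,2.5],[0,0,0]],[[0,0,4],[0,0,0]],[[0,0,5.5],[0,0,0]],[[0,0,6.5],[0,0,0]],[[0,0,7],[0,0,0]],[[0,0,7],[0,0,0]]]'

```text
time: 9.35
tool_pos: [548.6, 15.4, 65.8]
tcp_rot: [180.0, 0.0, 103.2]
ft_force: [1.5, -1.8, -4.0]
finger_gap: 13.1
grip_force: 58.9
```

Request:
jog_arm --rows '[[[0,0,1],[0,0,0]],[[0,0,2],[0,0,0]],[[0,0,3],[0,0,0]],[[0,0,4],[0,0,0]],[[0,0,5],[0,0,0]],[[0,0,6],[0,0,0]],[[0,0,6],[0,0,0]]]'

```text
time: 10.05
tool_pos: [548.5, 15.5, 59.7]
tcp_rot: [-180.0, 0.0, 103.2]
ft_force: [2.3, -0.2, -3.7]
finger_gap: 12.9
grip_force: 59.0
```

Seat expected at TCP z ≈ 56.5; the last millimetres go in small steps.

Request:
jog_arm --rows '[[[0,0,0.5],[0,0,0]],[[0,0,1],[0,0,0]],[[0,0,1.5],[0,0,0]],[[0,0,2],[0,0,0]],[[0,0,2],[0,0,0]]]'

```text
time: 10.55
tool_pos: [548.6, 15.5, 57.8]
tcp_rot: [180.0, 0.0, 103.2]
ft_force: [2.0, -2.3, -3.0]
finger_gap: 13.0
grip_force: 59.0
```

Request:
jog_arm --rows '[[[0,0,0.4],[0,0,0]],[[0,0,0.8],[0,0,0]],[[0,0,1.2],[0,0,0]],[[0,0,1.2],[0,0,0]]]'

```text
time: 10.95
tool_pos: [548.6, 15.5, 56.8]
tcp_rot: [180.0, 0.0, 103.2]
ft_force: [-0.0, -0.4, -0.6]
finger_gap: 12.8
grip_force: 59.3
```

Request:
jog_arm --rows '[[[0,0,0.2],[0,0,0]],[[0,0,0.4],[0,0,0]],[[0,0,0.4],[0,0,0]],[[0,0,0.4],[0,0,0]]]'

```text
time: 11.35
tool_pos: [548.6, 15.5, 56.8]
tcp_rot: [180.0, 0.0, 103.2]
ft_force: [-2.8, -0.9, 4.9]
finger_gap: 12.6
grip_force: 60.2
```

Seated at the expected height with a light push. Releasing and lifting.

Request:
jog_arm --rows '[[[0,0,-0.3],[0,0,0]],[[0,0,-0.3],[0,0,0]],[[0,0,-0.3],[0,0,0]],[[0,0,-0.3],[0,0,0]],[[0,0,-0.3],[0,0,0]]]' --grip 38

```text
time: 11.85
tool_pos: [548.5, 15.5, 56.4]
tcp_rot: [-180.0, -0.0, 103.2]
ft_force: [-0.3, 0.3, -0.2]
finger_gap: 38.2
grip_force: 0.0
```

Request:
jog_arm --rows '[[[0,0,-5],[0,0,0]],[[0,0,-20],[0,0,0]],[[0,0,-50],[0,0,0]],[[0,0,-85],[0,0,0]],[[0,0,-115],[0,0,0]],[[0,0,-130],[0,0,0]],[[0,0,-130],[0,0,0]],[[0,0,-130],[0,0,0]]]'

```text
time: 12.65
tool_pos: [548.2, 15.5, 185.9]
tcp_rot: [-180.0, -0.0, 103.2]
ft_force: [-0.1, 0.4, -1.0]
finger_gap: 37.9
grip_force: 0.0
```

```bash
python3 - <<'E'
from h import *
import pickle
s=r.sense(); im,d=r.snapshot("wrist"); cv2.imwrite("pics/w4.png",im); pickle.dump(s,open("w4.pkl","wb"))
for n in("top","scene"):
    ims,ds=r.snapshot(n); cv2.imwrite(f"pics/{n}4.png",ims)
    P=cloud(n,ds).reshape(-1,3)
    m=(np.hypot(P[:,0]-472,P[:,1]+0)<22)&(P[:,2]>80)&(P[:,2]<95); print(n,"latch",P[m].mean(0).round(1) if m.any() else None,m.sum())
    a=np.radians(13.35); q=(P[:,:2]-[548.6,15.5])@np.array([[np.cos(a),-np.sin(a)],[np.sin(a),np.cos(a)]])
    # plate border strips (fixture axes): heights
    for nm,mm in (("x-",(abs(q[:,0]+34)<5)),("x+",(abs(q[:,0]-34)<5))):
        for y0 in(-58,-30,30,58):
            k=mm&(abs(q[:,1]-y0)<8)&(P[:,2]>30)&(P[:,2]<70)
            if k.sum()>3: print(nm,y0,np.median(P[k,2]).round(1),end=" | ")
    print()
goto(548.6,15.5,186,103.35)
E
```

```text
top latch [ 4.707e+02 -2.000e-01  8.530e+01] 59
x- -58 47.4 | x- -30 48.7 | x- 30 48.3 | x- 58 48.8 | x+ -58 47.6 | x+ 58 47.3 | 
scene latch [471.5   2.6  85.9] 50
x- -58 49.4 | x- -30 49.6 | x- 30 48.8 | x- 58 49.1 | x+ -58 49.6 | x+ -30 49.7 | x+ 30 49.1 | x+ 58 50.1 | 
t 12.8 pos [547.3  15.6 184.3] rpy [-1.7980e+02 -6.0000e-02  1.0324e+02] F [ 0.3 -0.1 -0.6] gap 37.7
shift [-0.4  1.3 -1.8] turn [-0.003 -0.001 -0.002]
```

View pics/w4.png

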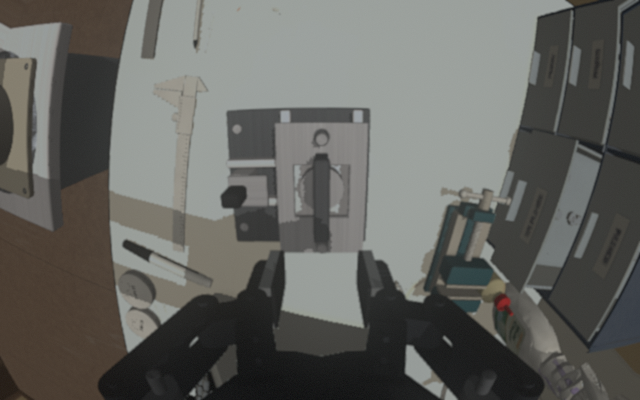

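The wrist view shows the template flat on the collars: the pin is in the hole at (320,138), handle up, and depth gives an even plate top of about 48 mm. The latch grip is at (233,196), world about (471, 1.2), so the joint is about 3 mm. Moving over the grip, turned 90°.

Request:
jog_arm --rows '[[[0.3,-8,0],[0,0,0.148]],[[0.7,-16,0],[0,0,0.296]],[[1,-24,0],[0,0,0.444]],[[1.4,-31,0],[0,0,0.592]],[[1.7,-39,0],[0,0,0.74]],[[2,-47,0],[0,0,0.888]],[[2.4,-54,0],[0,0,1.036]],[[2.7,-62,0],[0,0,1.184]],[[3,-70,0],[0,0,1.332]],[[3.4,-77,0],[0,0,1.48]]]' --grip 46

```text
time: 13.8
tool_pos: [471.5, 1.2, 184.8]
tcp_rot: [-179.9, 0.2, 18.1]
ft_force: [-0.1, 0.6, -0.2]
finger_gap: 45.9
grip_force: 0.0
```

```bash
python3 -c "
from h import *
goto(471.2,1.2,100,13.35)"
```

```text
t 13.8 pos [471.5   1.2 184.8] rpy [-1.7993e+02  1.5000e-01  1.8090e+01] F [-0.1  0.6 -0.2] gap 45.9
shift [-0.1  0.  84.8] turn [-0.001  0.003  0.083]
```

Request:
jog_arm --rows '[[[0,0,20],[0,0,0.083]],[[0,0,50],[0,0,0.083]],[[0,0,80],[0,0,0.083]],[[0,0,95],[0,0,0.083]],[[0,0,105],[0,0,0.083]],[[0,0,113],[0,0,0.083]],[[0,0,118],[0,0,0.083]],[[0,0,121],[0,0,0.083]],[[0,0,121.5],[0,0,0.083]],[[0,0,121.5],[0,0,0.083]]]'

```text
time: 14.8
tool_pos: [473.3, 1.1, 65.6]
tcp_rot: [180.0, -0.1, 13.7]
ft_force: [0.3, 1.2, -0.1]
finger_gap: 45.9
grip_force: 0.0
```

Request:
jog_arm --rows '[[[0,0,0],[0,0,0]],[[0,0,0],[0,0,0]],[[0,0,0],[0,0,0]],[[0,0,0],[0,0,0]],[[0,0,0],[0,0,0]]]' --grip 6 --force 30

```text
time: 15.3
tool_pos: [473.6, -0.5, 65.8]
tcp_rot: [179.8, -0.1, 13.7]
ft_force: [0.9, -8.9, 1.3]
finger_gap: 12.7
grip_force: 34.5
```

Gripped, about 1.5 mm off to the side. Easing that while sliding the latch in along tool x.

Request:
jog_arm --rows '[[[0,1.5,0],[0,0,0]],[[1.5,1.5,0],[0,0,0]],[[4,1.5,0],[0,0,0]],[[6.5,1.5,0],[0,0,0]],[[9,1.5,0],[0,0,0]],[[11.5,1.5,0],[0,0,0]],[[14,1.5,0],[0,0,0]],[[16.5,1.5,0],[0,0,0]],[[18,1.5,0],[0,0,0]],[[18,1.5,0],[0,0,0]]]'

```text
time: 16.3
tool_pos: [491.2, 3.6, 65.7]
tcp_rot: [180.0, -0.0, 13.7]
ft_force: [-1.3, -3.1, 5.2]
finger_gap: 13.0
grip_force: 35.1
```

Request:
jog_arm --rows '[[[0.7,0,0],[0,0,0]],[[1.4,0,0],[0,0,0]],[[2.1,0,0],[0,0,0]],[[2.8,0,0],[0,0,0]],[[3,0,0],[0,0,0]]]'

```text
time: 16.8
tool_pos: [493.9, 4.3, 65.7]
tcp_rot: [180.0, -0.0, 13.7]
ft_force: [-2.8, -3.3, 7.0]
finger_gap: 13.4
grip_force: 35.2
```

Request:
jog_arm --rows '[[[0.5,0,0],[0,0,0]],[[1,0,0],[0,0,0]],[[1.5,0,0],[0,0,0]],[[2,0,0],[0,0,0]],[[2,0,0],[0,0,0]]]'

```text
time: 17.3
tool_pos: [495.4, 4.7, 65.7]
tcp_rot: [180.0, 0.0, 13.7]
ft_force: [-4.9, -3.7, 8.7]
finger_gap: 13.3
grip_force: 35.5
```

Request:
jog_arm --rows '[[[0.5,0,0],[0,0,0]],[[1,0,0],[0,0,0]],[[1,0,0],[0,0,0]]]'

```text
time: 17.6
tool_pos: [495.5, 4.6, 65.6]
tcp_rot: [180.0, 0.2, 13.7]
ft_force: [-10.5, -6.3, 13.4]
finger_gap: 13.2
grip_force: 36.2
```

At the stop (about 22.5 mm travelled, force rising). One last small push, then release and lift.

Request:
jog_arm --rows '[[[0.6,0,-0.5],[0,0,0]],[[0.6,0,-0.5],[0,0,0]],[[0.6,0,-0.5],[0,0,0]]]'

```text
time: 17.9
tool_pos: [495.5, 4.7, 65.7]
tcp_rot: [180.0, 0.2, 13.7]
ft_force: [-10.8, -6.4, 11.1]
finger_gap: 13.1
grip_force: 35.9
```

Request:
jog_arm --rows '[[[-0.8,0,0],[0,0,0]],[[-0.8,0,0],[0,0,0]],[[-0.8,0,0],[0,0,0]],[[-0.8,0,0],[0,0,0]],[[-0.8,0,0],[0,0,0]]]' --grip 42

```text
time: 18.4
tool_pos: [496.3, 5.5, 65.5]
tcp_rot: [-180.0, -0.0, 13.7]
ft_force: [-0.6, -0.8, -0.8]
finger_gap: 42.0
grip_force: 0.0
```

Request:
jog_arm --rows '[[[0,0,-5],[0,0,0]],[[0,0,-20],[0,0,0]],[[0,0,-50],[0,0,0]],[[0,0,-90],[0,0,0]],[[0,0,-130],[0,0,0]],[[-40,0,-150],[0,0,0]],[[-80,0,-150],[0,0,0]],[[-90,0,-150],[0,0,0]],[[-90,0,-150],[0,0,0]]]'

```text
time: 19.3
tool_pos: [408.2, -16.2, 216.3]
tcp_rot: [180.0, -0.1, 13.6]
ft_force: [0.4, 0.5, -0.5]
finger_gap: 42.0
grip_force: 0.0
```

```bash
python3 - <<'E'
from h import *
for n in("top","scene"):
    ims,ds=r.snapshot(n); cv2.imwrite(f"pics/{n}5.png",ims)
    P=cloud(n,ds).reshape(-1,3)
    a=np.radians(13.35); q=(P[:,:2]-[548.6,15.5])@np.array([[np.cos(a),-np.sin(a)],[np.sin(a),np.cos(a)]])
    m=(abs(q[:,0]+60)<35)&(abs(q[:,1]-4)<20)&(P[:,2]>80)&(P[:,2]<95)
    if m.any(): print(n,"latch grip (pin frame)",q[m].mean(0).round(1),P[m].mean(0).round(1),m.sum())
    for nm,mm in (("x-",(abs(q[:,0]+34)<5)),("x+",(abs(q[:,0]-34)<5))):
        for y0 in(-58,-30,30,58):
            k=mm&(abs(q[:,1]-y0)<8)&(P[:,2]>30)&(P[:,2]<70)
            if k.sum()>3: print(nm,y0,np.median(P[k,2]).round(1),end=" | ")
    print()
im=cv2.imread("pics/scene5.png"); cv2.imwrite("pics/s5c.png",cv2.resize(im[130:270,230:400],None,fx=4,fy=4,interpolation=cv2.INTER_CUBIC))
E
```

```text
x- -58 47.5 | x+ -58 48.1 | x+ -30 47.9 | x+ 30 48.6 | x+ 58 48.3 | 
scene latch grip (pin frame) [-55.3   4.6] [493.8   7.2  85.6] 50
x- -58 49.4 | x- -30 49.9 | x- 30 49.8 | x- 58 49.2 | x+ -58 49.1 | x+ -30 49.8 | x+ 30 49.7 | x+ 58 49.0 |
```

View pics/s5c.png

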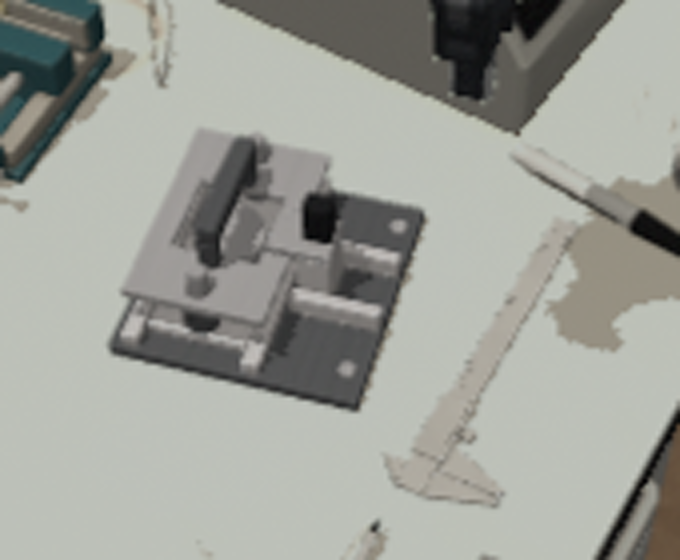

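The scene crop shows the template flat on the collars, handle up, with the latch tongue over its edge. The grip travelled 22.7 mm and sits at fixture x of about -56 mm, so it is fully in.

```bash
python3 -c "
from bench import r
print(r.hand_in())"
```

```text
the job is handed in; nothing more can be done
None
```

The template lies flat and fully home on the pin collars, handle up, with the latch against its stop over the template's edge; the arm is clear, no other object was touched, and the job was handed in at about 19 s.

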